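# Make up two watch service kits

### The job

Make up two kits from the stock on the bench. In the three-cell tray: the large movement holder in the wide cell, the bare loupe in the middle cell and the putty pot in the small end cell; in the two-cell tray: the cased loupe in the wide cell and the small movement holder in the small cell. Set each thing upright in the middle of its cell, flat on the felt, and leave the middle-sized holder, the oil stand and the blower where they are.

Things in the scene. Friction and masses are not known exactly. Their poses are not given: they have to be found in the camera images.
- tray3: three-cell kit tray: dark wood, grey felt, 80 mm (its x) by 204 mm (its y), fixed on the 3 mm green mat that all stands on. Origin: centre of underside, z up. Floor 3 mm thick; rims and dividers 4 mm thick, 8 mm high from the underside. Cells in a row along y, 72 mm deep in x: wide cell 76 mm long, centre (0, +60); middle cell 56 mm, centre (0, -10); small end cell 56 mm, centre (0, -70) mm
- tray2: two-cell kit tray: dark wood, grey felt, 80 mm (its x) by 144 mm (its y), fixed on the 3 mm green mat that all stands on. Origin: centre of underside, z up. Floor 3 mm thick; rims and dividers 4 mm thick, 8 mm high from the underside. Cells in a row along y, 72 mm deep in x: wide cell 76 mm long, centre (0, -30); small cell 56 mm, centre (0, +40) mm
- holder_large_c (a point): the large disc-shaped movement holder of bare metal, upright cylinder 52 mm in diameter and 22 mm high with a shallow round recess and a slot on top; the point is its centre, 11 mm above its underside, z up; about 100 g; stands on the green mat
- holder_middle_c (a point): the middle-sized, a spare that stays where it is: disc-shaped movement holder of bare metal, upright cylinder 42 mm in diameter and 22 mm high with a shallow round recess and a slot on top; the point is its centre, 11 mm above its underside, z up; about 70 g; stands on the green mat
- holder_small_c (a point): the small disc-shaped movement holder of bare metal, upright cylinder 32 mm in diameter and 22 mm high with a shallow round recess and a slot on top; the point is its centre, 11 mm above its underside, z up; about 45 g; stands on the green mat
- loupe_c (a point): eye loupe without case: black waisted barrel, upright, open end up, 32 mm in diameter and 28 mm high (grasps like a cylinder of 31 mm); the point is its centre, 14 mm above its underside, z up; about 25 g
- loupe_case_c (a point): cased loupe: flat black oval case with its lid on, 44 mm (its x) by 54 mm (its y), 20 mm high; the point is its centre, 10 mm above its underside, z up; about 50 g; the lid does not come off
- putty_pot_c (a point): little round pot of cleaning putty, closed, 22 mm in diameter and 18 mm high (the part to grip is 20 mm in diameter); the point is its centre, 9 mm above its underside, z up; about 22 g
- oil_stand: oil pot stand, bystander to leave alone: flat black base 37 mm (x) by 78 mm (y), 20 mm high, with three round grey lids; origin at the centre of its underside
- air_blower: dust blower, bystander to leave alone: round rubber bulb with a metal nozzle, 82 mm (x) by 54 mm (y), 52 mm high; origin at its underside
Mind the look-alikes: they are no part of the job. What is shaped like the part that bears holder_large_c but orange, red or turquoise is not meant.

How it is judged (in metres and radians):
At the end, for the whole second after the job is handed in: All five things stand in their named cells of the three-cell and two-cell trays, each centre within 15 mm of the cell's centre along the tray's x and y, flat on the tray floor (height within 5 mm, upright within 0.12 rad), released and at rest (under 0.02 m/s) (x of holder_large_c in the frame of tray3 between -0.015 and 0.015 m and y of holder_large_c in the frame of tray3 between 0.045 and 0.075 m and z of holder_large_c in the frame of tray3 between 0.009 and 0.019 m and angle between each of holder_large_c, loupe_c, putty_pot_c, loupe_case_c, holder_small_c's own z axis and vertical below 0.12 rad and contact force between each of holder_large, loupe, putty_pot, loupe_case, holder_small and the fingers below 0.05 N and linear speed of each of holder_large, loupe, putty_pot, loupe_case, holder_small below 0.02 m/s and x of loupe_c in the frame of tray3 between -0.015 and 0.015 m and y of loupe_c in the frame of tray3 between -0.025 and 0.005 m and z of loupe_c in the frame of tray3 between 0.012 and 0.022 m and x of putty_pot_c in the frame of tray3 between -0.015 and 0.015 m and y of putty_pot_c in the frame of tray3 between -0.085 and -0.055 m and z of putty_pot_c in the frame of tray3 between 0.007 and 0.017 m and x of loupe_case_c in the frame of tray2 between -0.015 and 0.015 m and y of loupe_case_c in the frame of tray2 between -0.045 and -0.015 m and z of loupe_case_c in the frame of tray2 between 0.008 and 0.018 m and x of holder_small_c in the frame of tray2 between -0.015 and 0.015 m and y of holder_small_c in the frame of tray2 between 0.025 and 0.055 m and z of holder_small_c in the frame of tray2 between 0.009 and 0.019 m); the robot touches nothing.
It fails at once if the middle-sized holder moved by more than 15 mm (distance of holder_middle_c from where it was at the start of the episode above 0.015 m).
It fails at once if the oil stand moved by more than 15 mm (distance of oil_stand from where it was at the start of the episode above 0.015 m).
It fails at once if the blower moved by more than 15 mm (distance of air_blower from where it was at the start of the episode above 0.015 m).
It also fails if it takes over 104 s, if anything falls off the work surface, if the arm or the gripper's body presses on something with over 40 N, if the wrist force passes 120 N, or if a joint passes its speed limit or range.

### The arm

A 7-joint arm with a two-finger parallel gripper is mounted at the origin on a cart in front of the work surface, level with it; the furniture and walls round the work are solid. World frame = base frame: x ahead of the robot, y to its left, z up, the work surface at z = 0. Lengths are in m, angles in degrees, forces in N, time in s.
With the tool pointing down it reaches from about 0.425 to 0.875 m from the base axis. Payload 4.7 kg.
Tool frame: the origin (TCP) lies between the finger pads; the fingertips stand 22 mm ahead of it and the grasp point (between the pads) lies 3 mm ahead of it (env.tip_reach is the distance from the TCP to the fingertips, in m); z points along the fingers, y is the line along which they close (so a half turn about z gives the same grasp; the last joint's range is limited). The gripper opens to 87 mm and grips with 3 to 60 N. Pads are 19 mm wide; open, the fingers measure 117 mm over their backs; the gripper's body (75 mm by 190 mm) begins 51 mm behind the grasp point.
Start: joints at [78.157, 18.392, -4.016, 83.108, 1.295, 78.541, -3.26], TCP at [0.142, -0.634, 0.206] pointing down, gripper open.
Joint ranges: [-163.93, 163.93], [-17.29, 119.83], [-79.2, 71.16], [3.27, 140.29], [-89.18, 269.18], [5.43, 117.66], [-154.24, 154.24]. Speed limits (degrees/s): [147.25, 147.25, 180, 180, 180, 180, 180].

### API

Orientations are given as [roll, pitch, yaw] about the fixed x, y, z axes, in that order (R = Rz(yaw) Ry(pitch) Rx(roll)).
In Python, from cell import env gives the robot as it stands.
- The arm moves only by the shell command python3 -m creep 'ROWS' [FORCE]. ROWS is JSON, one flat list of numbers, 7 for each row, row after row: the finger opening in mm, from 0 to 87, then the shift along the tool's x, y, z in units of 30 mm (1.0 is 30 mm), then the turn, a rotation vector about the tool's x, y, z in units of 6 degrees (1.0 is 6 degrees). A call has 1 to 12 rows; each row is the pose to reach, as a shift and turn from the pose commanded when the call began, along the tool's axes at that moment; what a row does not reach only later rows make up. A row lasts 1/10 s, in which the tool goes at most 50 mm and 8.59 degrees, less where a joint would pass 70% of its speed; a pose out of reach is approached as far as the arm can. A call with a gripper value outside its range is refused whole. The fingers move at their own pace and stop on an object; FORCE is the grip in N (left out, the last holds). Time passes only in rows, so rows that repeat a pose let the fingers close. It gives the time, the measured TCP pose, the force, the opening and the grip force at its end, in the units of the state.
- env.get_obs(): the state, without advancing time (a new reading comes with each control period).
- env.read_camera(name): name is "scene" or "top"; returns a dict with "color" (400x640x3 uint8, red, green, blue), "depth" (400x640 float32, m along the optical axis (not along the pixel's ray), 0 where there is no reading), "fovy" (degrees; the focal length in pixels is half the picture's height over the tangent of half this angle, whatever the lens; pixels are square), "cx", "cy" (the principal point, pixels), "R" (3x3) and "t" (3): a world point X has camera coordinates R X + t. Camera axes: x right, y down, z forward; pixel columns grow to the right and rows downward; lengths in m; the calibration is good to about 2 mm. A picture is of the moment at which its call begins.
- env.sign_off(): hands the job in; it is judged then, once.
The state is a dict: "time_s": time; "qpos": joint angles; "joint_velocities": joint speeds; "effort": joint torques, N m; "tool_pos": TCP position; "tool_rot": TCP orientation; "force": force on the tool from outside, world axes, zero at the start; "wrist_torque": the same for the moment, N m; "grip_width": finger opening in m; "grasp_force": force on a finger pad.
Only numpy, scipy, OpenCV 4.12 (cv2) and the standard library are available. Lean on these libraries where they do the work, as an engineer would, in place of code of your own. Each camera call takes 0.05 s, during which the arm holds its last target. There are 200 camera calls.

## Working session

There is one attempt and no reset: what is moved stays moved. The work goes in short steps, Python scripts to look and compute and a shell command to move; the robot and the scene stay as the last step left them, time stands still between calls to the robot, and variables do not carry over. Pictures are saved under pics/ and viewed, at most 14 in all, crops included, and the job is handed in when it is done.

```bash
mkdir -p pics; ls
python3 - <<'E'
from cell import env
import cv2,numpy as np
for n in("scene","top"):
    c=env.read_camera(n); cv2.imwrite(f"pics/{n}0.png",c["color"][:,:,::-1]); np.savez(f"{n}0.npz",**c)
    print(n,c["fovy"],c["cx"],c["cy"],c["R"].round(3).tolist(),c["t"].round(3).tolist())
o=env.get_obs();print({k:np.round(v,3).tolist() for k,v in o.items()})
E
```

```text
pics
scene 45.218717025252445 308.4083306243494 203.90700749781567 [[-0.781, -0.624, -0.008], [-0.481, 0.61, -0.63], [0.398, -0.488, -0.777]] [0.375, 0.421, 0.91]
top 52.45506316749233 316.19689889901656 201.48714272421716 [[0.021, -1.0, 0.011], [-0.988, -0.022, -0.156], [0.156, -0.007, -0.988]] [-0.189, 0.598, 1.136]
{'time_s': 0.1, 'qpos': [78.155, 18.434, -4.015, 83.168, 1.296, 78.539, -3.26], 'joint_velocities': [-0.014, -0.112, -0.004, -0.263, 0.01, 0.072, -0.168], 'effort': [-0.0, -49.257, -0.406, -31.34, -0.064, 0.039, 0.0], 'tool_pos': [0.142, -0.634, 0.205], 'tool_rot': [-179.904, 0.007, 12.654], 'force': [-0.673, -0.253, -0.639], 'wrist_torque': [-0.009, -0.034, -0.085], 'grasp_force': 0.0, 'grip_width': 0.087}
```

View pics/scene0.png

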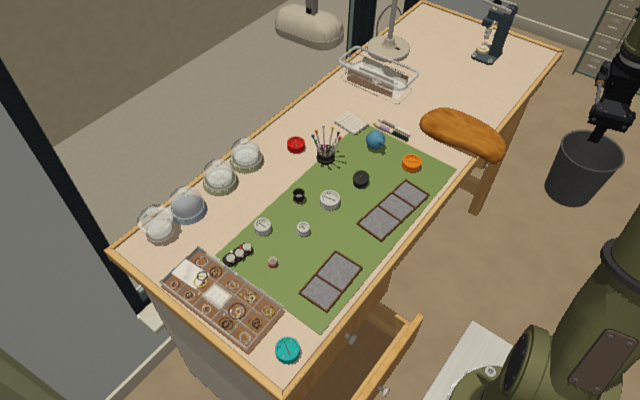

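View pics/top0.png

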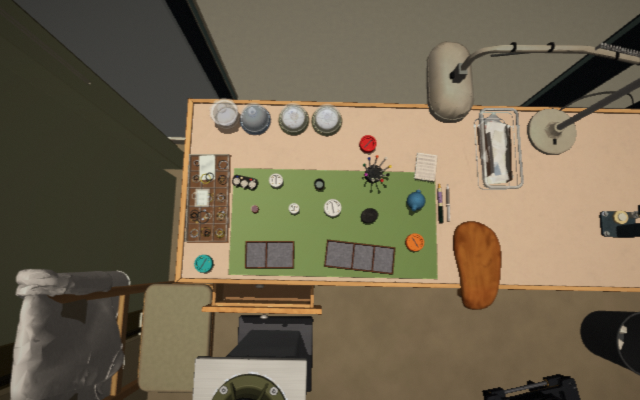

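The top view shows metal discs at (276,181), (294,209) and (333,208). The bare loupe is at (319,184), the black case at (369,215), the pot at (255,209), tray2 at (270,255) and tray3 at (360,257). Look-alikes for the large holder are red (368,144), orange (415,242) and turquoise (204,264). The large bare-metal one at (333,208) is the one meant. I'll check it in a close crop.

```bash
cat > h.py <<'E'
import numpy as np,cv2
def pts(c):
    d=c["depth"].astype(float);H,W=d.shape;f=H/2/np.tan(np.radians(float(c["fovy"]))/2)
    v,u=np.mgrid[:H,:W]
    P=np.stack([(u-c["cx"])/f*d,(v-c["cy"])/f*d,d],-1)
    return (P-c["t"])@c["R"]
def ray(c,u,v,z):
    H=c["color"].shape[0];f=H/2/np.tan(np.radians(float(c["fovy"]))/2)
    d=np.array([(u-c["cx"])/f,(v-c["cy"])/f,1])@c["R"];o=-c["t"]@c["R"]
    return (o+d*(z-o[2])/d[2])
E
python3 - <<'E'
from h import *
c=dict(np.load("top0.npz"))
im=c["color"][:,:,::-1]
cv2.imwrite("pics/crop0.png",cv2.resize(im[160:290,225:445],None,fx=3.6,fy=3.6,interpolation=cv2.INTER_CUBIC))
P=pts(c);mz=np.median(P[220:235,260:320,2]);print("matz",mz)
hsv=cv2.cvtColor(np.ascontiguousarray(im),cv2.COLOR_BGR2HSV)
green=cv2.inRange(hsv,(35,60,30),(60,255,255))
roi=np.zeros_like(green);roi[168:280,231:437]=255
m=cv2.bitwise_and(255-green,roi)
n,l,s,ct=cv2.connectedComponentsWithStats(m)
hs={}
for i in range(1,n):
    if s[i,4]<20:continue
    ys,xs=np.where(l==i);z=P[ys,xs,2]
    zt=np.percentile(z,80)
    cnt=cv2.findContours((l==i).astype(np.uint8),0,2)[0][0]
    r=cv2.minAreaRect(cnt)
    hi=z>mz+.008
    print(ct[i].round(1),s[i].tolist(),"ztop",zt.round(3),"hi mean",(P[ys[hi],xs[hi],:2].mean(0)).round(4) if hi.any() else "", "ray mid",[ray(c,*r[0],q)[:2].round(4).tolist() for q in (.006,.015)],"box",np.round(r[1],1),round(r[2],1))
E
```

```text
matz 0.004055881414746724
[240.5 184.5] [231, 168, 27, 59, 373] ztop 0.024 hi mean [0.6596 0.0385] ray mid [[0.6178, 0.0414], [0.6163, 0.0398]] box [58. 26.] 90.0
[384.  177.2] [237, 168, 200, 96, 1063] ztop 0.033 hi mean [ 0.687  -0.3875] ray mid [[0.6878, -0.2936], [0.6858, -0.2927]] box [220.5  85.7] 25.5
[275.6 180.2] [269, 173, 14, 15, 168] ztop 0.027 hi mean [ 0.6685 -0.0542] ray mid [[0.6723, -0.0517], [0.6704, -0.0526]] box [14. 13.] 90.0
[319.  184.6] [314, 179, 11, 12, 89] ztop 0.027 hi mean [ 0.6588 -0.1834] ray mid [[0.6606, -0.1835], [0.6588, -0.1834]] box [10.6  9.9] 45.0
[415.6 200.3] [407, 189, 18, 23, 282] ztop 0.053 hi mean [ 0.6125 -0.4677] ray mid [[0.6189, -0.4779], [0.6174, -0.4756]] box [17.5 18.3] 56.3
[332.2 207.5] [324, 199, 18, 18, 255] ztop 0.026 hi mean [ 0.5882 -0.2247] ray mid [[0.5917, -0.2264], [0.5904, -0.2259]] box [17. 17.] 90.0
[293.5 208.1] [288, 203, 12, 11, 97] ztop 0.027 hi mean [ 0.583  -0.1114] ray mid [[0.5876, -0.1089], [0.5863, -0.1094]] box [10. 11.] 90.0
[254.3 208.5] [250, 205, 9, 8, 59] ztop 0.024 hi mean [0.5825 0.0068] ray mid [[0.5834, 0.0097], [0.5822, 0.0084]] box [7. 8.] 90.0
[368.6 215.5] [361, 209, 16, 14, 178] ztop 0.026 hi mean [ 0.5676 -0.3329] ray mid [[0.5698, -0.335], [0.5686, -0.3338]] box [13. 15.] 90.0
[414.4 242. ] [404, 233, 21, 19, 314] ztop 0.025 hi mean [ 0.4923 -0.4678] ray mid [[0.4932, -0.4709], [0.4926, -0.4686]] box [18. 20.] 90.0
[359.5 256.6] [324, 239, 72, 36, 1954] ztop 0.01 hi mean [ 0.4413 -0.2992] ray mid [[0.4468, -0.3086], [0.4466, -0.3075]] box [70.2 28. ] 6.6
[269.  254.5] [244, 241, 51, 28, 1390] ztop 0.01 hi mean [ 0.4445 -0.0452] ray mid [[0.4472, -0.0406], [0.447, -0.0416]] box [27. 50.] 90.0
[312.  277.6] [231, 274, 206, 6, 702] ztop 0.003 hi mean [ 0.4178 -0.1677] ray mid [[0.3871, -0.2322], [0.3874, -0.2317]] box [  5. 205.] 90.0
```

View pics/crop0.png

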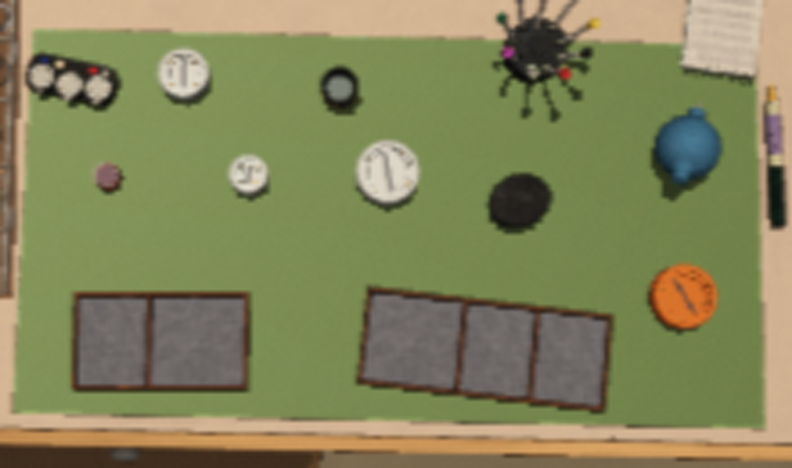

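The crop confirms the large bare-metal holder at crop (387,172), the small one at (248,174) and the middle one at (183,75). The loupe is at (340,87), the case at (520,202) and the pot at (107,177). In both trays the +y end points left in the image.

```bash
cat >> h.py <<'E'
def go(env,x,y,z,yaw):
    "shift (units) and turn to bring the grasp tip (TCP) to x,y,z"
    from scipy.spatial.transform import Rotation as R
    o=env.get_obs();r=R.from_euler("xyz",o["tool_rot"],degrees=True)
    t=R.from_euler("xyz",[180,0,yaw],degrees=True)
    s=r.inv().apply(np.array([x,y,z])-o["tool_pos"])/.03
    print(np.round(s,2).tolist(),"turn",np.round((r.inv()*t).as_rotvec(True)/6,2).tolist())
E
python3 - <<'E'
from h import *
from cell import env
c=dict(np.load("top0.npz"));g=lambda p,z:ray(c,225+p[0]/3.6-.36,160+p[1]/3.6-.36,z)[:2]
for n,q in dict(t3=[(368,290),(612,316),(605,410),(358,383)],t2=[(74,295),(248,293),(247,388),(75,388)]).items():
    w=np.array([g(p,.011) for p in q]);ctr=w.mean(0);d=w[0]-w[1]+w[3]-w[2];u=d/np.hypot(*d);yaw=np.degrees(np.arctan2(-u[0],u[1]))
    print(n,ctr.round(4),yaw.round(1),np.hypot(*d)/2,[(k,(ctr+u*k).round(4).tolist()) for k in ((.06,-.01,-.07) if n=="t3" else (-.03,.04))])
for n,p,z in [("large",(387,172),.025),("small",(248,174),.025),("mid",(183,74),.025),("loupe",(340,87),.031),("pot",(107,177),.021),("case",(520,202),.023)]: print(n,g(p,z).round(4))
P=pts(c)
s=np.zeros(P.shape[:2],np.uint8);s[203:230,355:385]=(P[203:230,355:385,2]>.013);
s2=np.zeros_like(s);s2[203:230,355:385]=(c["color"][203:230,355:385].max(2)<60)
for m in(s,s2):
    q=cv2.moments(m,True);ys,xs=np.where(m);w=np.array([ray(c,a,b,.022)[:2] for a,b in zip(xs,ys)]);e,v=np.linalg.eigh(np.cov(w.T));print("case",w.mean(0).round(4),4*np.sqrt(e),"long axis",v[:,1].round(3),len(xs))
go(env,.588,-.226,.15,84)
E
```

```text
t3 [ 0.4462 -0.308 ] -4.9 0.20204414597454756 [(0.06, [0.4513, -0.2482]), (-0.01, [0.4453, -0.318]), (-0.07, [0.4402, -0.3777])]
t2 [ 0.4477 -0.0423] 1.5 0.14127999127795995 [(-0.03, [0.4485, -0.0722]), (0.04, [0.4467, -0.0023])]
large [ 0.5892 -0.2244]
small [ 0.585  -0.1099]
mid [ 0.6677 -0.0535]
loupe [ 0.6585 -0.1842]
pot [0.5805 0.0064]
case [ 0.5669 -0.3344]
case [ 0.5688 -0.3345] [0.04348446 0.05400981] long axis [-0.421  0.907] 206
case [ 0.5668 -0.3333] [0.04339058 0.05344466] long axis [-0.517  0.856] 204
[17.48, -10.0, 1.86] turn [-0.01, -0.01, -11.89]
```

```bash
python3 -m creep '[75,17.5,-10,1.8,0,0,-12,75,17.5,-10,1.8,0,0,-12,75,17.5,-10,1.8,0,0,-12,75,17.5,-10,1.8,0,0,-12,75,17.5,-10,1.8,0,0,-12,75,17.5,-10,1.8,0,0,-12,75,17.5,-10,1.8,0,0,-12,75,17.5,-10,1.8,0,0,-12,75,17.5,-10,1.8,0,0,-12,75,17.5,-10,1.8,0,0,-12,75,17.5,-10,1.8,0,0,-12,75,17.5,-10,1.8,0,0,-12]' 20
python3 -c "
from h import *
from cell import env
go(env,.589,-.2244,.035,85)"
```

```text
time_s: 1.3
tool_pos: [0.5846, -0.23, 0.1526]
tool_rot: [-180.0, 0.0, 84.6]
force: [1.0, 0.1, -0.8]
grip_width: 0.075
grasp_force: 0.0
[0.2, 0.13, 3.92] turn [-0.0, 0.0, -0.06]
```

```bash
python3 -m creep '[75,0.2,0.13,1.5,0,0,0,75,0.2,0.13,2.8,0,0,0,75,0.2,0.13,3.6,0,0,0,75,0.2,0.13,4.0,0,0,0,75,0.2,0.13,4.0,0,0,0,40,0.2,0.13,4.0,0,0,0,40,0.2,0.13,4.0,0,0,0,40,0.2,0.13,4.0,0,0,0,40,0.2,0.13,4.0,0,0,0,40,0.2,0.13,4.0,0,0,0,40,0.2,0.13,4.0,0,0,0]' 20
python3 -c "
from h import *
from cell import env
go(env,.4513,-.2482,.08,85)"
```

```text
time_s: 2.4
tool_pos: [0.5882, -0.2258, 0.0333]
tool_rot: [180.0, 0.0, 84.6]
force: [0.9, 0.0, 0.1]
grip_width: 0.0415
grasp_force: 0.0
[-1.17, -4.47, -1.56] turn [0.0, 0.0, -0.06]
```

```bash
python3 -c "
from h import *
from cell import env
o=env.get_obs();print(o['grip_width'],o['grasp_force'],o['tool_pos'])
c=env.read_camera('scene');d=env.read_camera('top')
a=cv2.resize(c['color'][170:270,260:400],None,fx=4,fy=4);b=cv2.resize(d['color'][160:260,260:400],None,fx=4,fy=4)
cv2.imwrite('pics/g1.png',np.vstack([a,b])[:,:,::-1][:800].copy() if 0 else cv2.resize(np.hstack([a,b]),(800,286))[:,:,::-1])"
```

```text
0.041542646796550016 0.0 [ 0.58817424 -0.22580572  0.03332882]
```

View pics/g1.png

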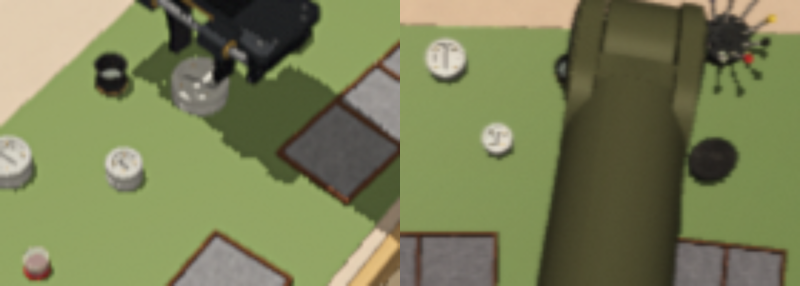

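The holder at scene pixel (330,198) is still in place, and the fingers look short of it or above it. I'll measure both.

```bash
python3 -c "
from h import *
from cell import env
c=env.read_camera('scene')
P=pts(c)
print('holder top',ray(c,330,196,.025), 'depth',P[198,330], P[200,326])
for u,v in [(323,181),(322,186),(337,193),(338,197),(337,188),(339,184)]: print(u,v,P[v,u].round(3),c['color'][v,u])
print('mat',P[230,300],P[240,330])
"
python3 -m creep '[40,0,0,0,0,0,0,40,0,0,0,0,0,0,40,0,0,0,0,0,0]'
```

```text
holder top [ 0.59234866 -0.23011917  0.025     ] depth [ 0.58934385 -0.2262263   0.02284847] [ 0.59441809 -0.21596469  0.02071814]
323 181 [ 0.611 -0.223  0.077] [28 27 27]
322 186 [ 0.611 -0.219  0.061] [22 21 23]
337 193 [ 0.561 -0.214  0.074] [14 14 16]
338 197 [ 0.561 -0.221  0.053] [75 73 67]
337 188 [ 0.541 -0.183  0.136] [51 43 33]
339 184 [ 0.539 -0.189  0.146] [47 44 43]
mat [ 0.58333222 -0.09687476  0.02785556] [ 0.51624622 -0.12983845  0.00796337]
time_s: 2.85
tool_pos: [0.5881, -0.2257, 0.033]
tool_rot: [-180.0, 0.0, 84.7]
force: [-0.1, 0.3, -0.1]
grip_width: 0.0401
grasp_force: 0.0
```

```bash
python3 -c "
from h import *
from cell import env
print(env.tip_reach)
c=env.read_camera('scene')
P=pts(c);print(env.get_obs()['qpos'])
for u in (320,322,336,338):
  for v in range(178,206,2): print(u,v,P[v,u].round(3),c['color'][v,u])
cv2.imwrite('pics/g2.png',cv2.resize(c['color'][150:220,280:380],None,fx=7,fy=7,interpolation=2)[:,:,::-1])
"
```

```text
0.022
[ 41.97450688  26.69396094 -29.42433084  95.96094282  14.5908436
  61.19136786   2.73155689]
320 178 [ 0.617 -0.219  0.087] [11 10 14]
320 180 [ 0.616 -0.218  0.081] [11  9 14]
320 182 [ 0.618 -0.22   0.071] [22 26 19]
320 184 [ 0.616 -0.218  0.066] [12 10 14]
320 186 [ 0.615 -0.216  0.061] [11 13 17]
320 188 [ 0.641 -0.251  0.003] [48 56 34]
320 190 [ 0.635 -0.243  0.007] [77 89 50]
320 192 [ 0.632 -0.239  0.004] [74 88 48]
320 194 [ 0.627 -0.233  0.005] [86 93 66]
320 196 [ 0.612 -0.213  0.027] [122 124 103]
320 198 [ 0.609 -0.209  0.024] [119 117 107]
320 200 [ 0.606 -0.205  0.022] [106 103  95]
320 202 [ 0.605 -0.205  0.015] [99 97 88]
320 204 [ 0.607 -0.207  0.004] [91 93 79]
322 178 [ 0.611 -0.219  0.091] [20 19 21]
322 180 [ 0.612 -0.22   0.082] [25 25 25]
322 182 [ 0.611 -0.219  0.076] [25 25 26]
322 184 [ 0.612 -0.221  0.066] [27 23 25]
322 186 [ 0.612 -0.221  0.059] [26 25 27]
322 188 [ 0.61  -0.219  0.054] [27 28 24]
322 190 [ 0.633 -0.249  0.003] [76 88 48]
322 192 [ 0.616 -0.227  0.026] [ 97 103  78]
322 194 [0.133 0.422 0.974] [124 120 113]
322 196 [ 0.608 -0.216 
[... 701 characters left out ...]
09 101]
336 202 [ 0.569 -0.225  0.024] [128 125 116]
336 204 [ 0.566 -0.221  0.021] [117 115 105]
338 178 [ 0.552 -0.202  0.146] [29 30 31]
338 180 [ 0.549 -0.199  0.144] [32 32 33]
338 182 [ 0.544 -0.191  0.147] [31 32 35]
338 184 [ 0.541 -0.187  0.146] [57 60 63]
338 186 [ 0.539 -0.184  0.143] [76 63 39]
338 188 [ 0.539 -0.185  0.136] [117  93  44]
338 190 [ 0.539 -0.185  0.128] [64 53 32]
338 192 [ 0.56  -0.218  0.076] [11 10 12]
338 194 [ 0.562 -0.221  0.064] [14 11 14]
338 196 [ 0.561 -0.221  0.057] [24 23 24]
338 198 [ 0.571 -0.235  0.028] [118 114 107]
338 200 [ 0.568 -0.231  0.026] [127 124 115]
338 202 [ 0.565 -0.228  0.023] [113 110 103]
338 204 [ 0.567 -0.232  0.009] [110 107 100]
```

View pics/g2.png

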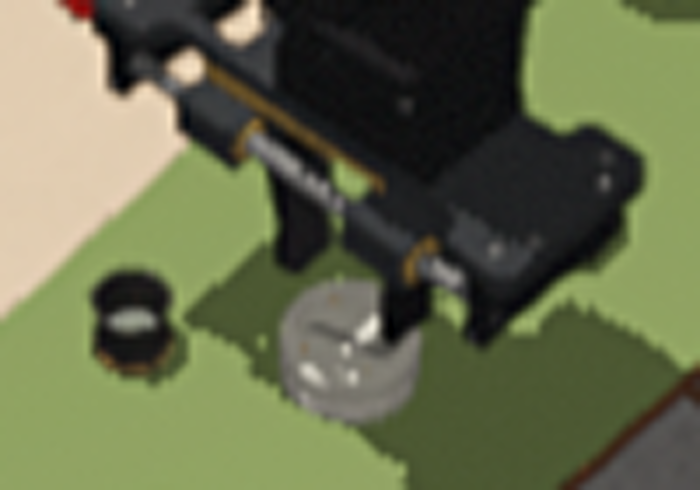

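The picture shows the fingertips at z≈0.05, well above the holder top (0.025), although the reported TCP is at 0.033. The true tool height is therefore about 40 mm above the readout. I'll open, go down part of the way, and measure the fingertips again.

```bash
python3 -m creep '[75,0,0,0,0,0,0,75,0,0,0,0,0,0,75,0,0,0,0,0,0,75,0,0,0,0,0,0,75,0,0,0.4,0,0,0,75,0,0,0.7,0,0,0,75,0,0,0.7,0,0,0,75,0,0,0.7,0,0,0]'
cat >> h.py <<'E'
def tips(env,c):
    "lowest dark finger points near the tool, from the scene depth"
    P=pts(c);o=env.get_obs();t=o["tool_pos"];D=P-t
    from scipy.spatial.transform import Rotation as R
    r=R.from_euler("xyz",o["tool_rot"],degrees=True).as_matrix();L=D@r
    m=(np.abs(L[...,0])<.02)&(np.abs(L[...,1])<.07)&(P[...,2]<.12)&(c["color"].max(2)<40)&(P[...,2]>.012)
    for s in(-1,1):
        k=m&(L[...,1]*s>0)
        if k.sum()>5: print("finger",s,"n",k.sum(),"low z",np.sort(P[k][:,2])[:6].round(4),"local x",np.median(L[k][:,0]).round(4),"y range",np.percentile(L[k][:,1],[5,95]).round(4))
E
python3 -c "
from h import *
from cell import env
c=env.read_camera('scene');tips(env,c);print(env.get_obs()['tool_pos'])
"
```

```text
time_s: 3.7
tool_pos: [0.5876, -0.2255, 0.0112]
tool_rot: [-179.9, -0.0, 84.7]
force: [-0.6, -0.6, -0.4]
grip_width: 0.0748
grasp_force: 0.0
finger -1 n 38 low z [0.0312 0.0312 0.0319 0.0321 0.0321 0.0347] local x 0.0085 y range [-0.0463 -0.0405]
finger 1 n 85 low z [0.0292 0.031  0.0328 0.0333 0.0335 0.0336] local x 0.0074 y range [0.0379 0.047 ]
[ 0.58806833 -0.22557492  0.01178126]
```

```bash
python3 -m creep '[75,0.05,0.05,0.4,0,0,0,75,0.05,0.05,0.6,0,0,0,75,0.05,0.05,0.6,0,0,0,45,0.05,0.05,0.6,0,0,0,45,0.05,0.05,0.6,0,0,0,45,0.05,0.05,0.6,0,0,0,45,0.05,0.05,0.6,0,0,0,45,0.05,0.05,0.6,0,0,0]' 20
python3 -c "
from h import *
from cell import env
c=env.read_camera('scene');tips(env,c);print(env.get_obs()['tool_pos'])
go(env,.4513,-.2482,.06,85)
"
```

```text
time_s: 4.55
tool_pos: [0.5899, -0.2245, -0.0056]
tool_rot: [180.0, 0.0, 84.6]
force: [0.4, 0.9, 2.3]
grip_width: 0.0516
grasp_force: 20.0
finger -1 n 43 low z [0.0149 0.015  0.0159 0.0176 0.0178 0.0183] local x 0.008 y range [-0.0355 -0.0273]
finger 1 n 76 low z [0.014  0.0146 0.0156 0.0189 0.019  0.0201] local x 0.0081 y range [0.0271 0.0674]
[ 0.58991923 -0.22445312 -0.00560256]
[-1.22, -4.53, -2.19] turn [0.0, 0.0, -0.06]
```

```bash
python3 -m creep '[45,0,0,-1.3,0,0,0,45,-0.3,-1.2,-1.5,0,0,0,45,-0.7,-2.7,-1.5,0,0,0,45,-1.1,-4.0,-1.5,0,0,0,45,-1.22,-4.53,-1.5,0,0,0,45,-1.22,-4.53,-1.5,0,0,0,45,-1.22,-4.53,-0.6,0,0,0,45,-1.22,-4.53,-0.25,0,0,0,45,-1.22,-4.53,-0.12,0,0,0,45,-1.22,-4.53,-0.1,0,0,0,45,-1.22,-4.53,-0.1,0,0,0]'
python3 -m creep '[60,0,0,0,0,0,0,66,0,0,0,0,0,0,66,0,0,0,0,0,0,66,0,0,-0.6,0,0,0,66,0,0,-1.7,0,0,0,66,0,0,-1.7,0,0,0]'
python3 -c "
from h import *
from cell import env
print(env.get_obs()['tool_pos'])
go(env,.6585,-.1842,.05,85)
go(env,.585,-.1099,.05,90)
"
```

```text
time_s: 5.7
tool_pos: [0.4518, -0.2475, -0.0027]
tool_rot: [180.0, -0.0, 84.7]
force: [-0.2, 1.1, -0.3]
grip_width: 0.0514
grasp_force: 20.0
time_s: 6.3
tool_pos: [0.4542, -0.2497, 0.0521]
tool_rot: [179.6, 0.2, 84.6]
force: [0.6, -0.6, 0.3]
grip_width: 0.0659
grasp_force: 0.0
[ 0.45424823 -0.24969581  0.05206918]
[2.81, 6.57, 0.1] turn [0.07, 0.04, -0.06]
[5.05, 3.9, 0.08] turn [0.06, 0.04, -0.89]
```

```bash
python3 -m creep '[55,0.7,1.6,0,0,0,0,55,1.3,3.1,0,0,0,0,55,1.9,4.6,0,0,0,0,55,2.6,6,0,0,0,0,55,2.85,6.6,0,0,0,0,55,2.85,6.6,0,0,0,0,55,2.85,6.6,0,0,0,0]'
python3 -c "
from h import *
from cell import env
c=env.read_camera('scene');tips(env,c);print(env.get_obs()['tool_pos'])
go(env,.6585,-.1842,-.005,85)
P=pts(c)
cv2.imwrite('pics/g3.png',cv2.resize(c['color'][150:250,260:440],None,fx=4.4,fy=4.4,interpolation=2)[:,:,::-1])
d=env.read_camera('top');Q=pts(d);k=(Q[...,2]>.016)&(Q[...,2]<.033)&(abs(Q[...,0]-.45)<.04)&(abs(Q[...,1]+.248)<.04);print('large',k.sum(),Q[k].mean(0) if k.any() else '')
"
```

```text
time_s: 7.0
tool_pos: [0.6553, -0.1815, 0.0471]
tool_rot: [-179.9, 0.0, 84.7]
force: [-0.3, -0.6, -0.1]
grip_width: 0.0553
grasp_force: 0.0
finger -1 n 76 low z [0.012  0.0143 0.0144 0.0161 0.0167 0.0173] local x 0.0066 y range [-0.0365 -0.0016]
finger 1 n 120 low z [0.0122 0.0135 0.0144 0.0146 0.0147 0.0153] local x 0.0036 y range [0.0045 0.035 ]
[ 0.65473212 -0.18249978  0.04733332]
[-0.04, 0.13, 1.74] turn [-0.02, 0.01, -0.07]
large 112 [ 0.4527604  -0.26085135  0.02589431]
```

View pics/g3.png

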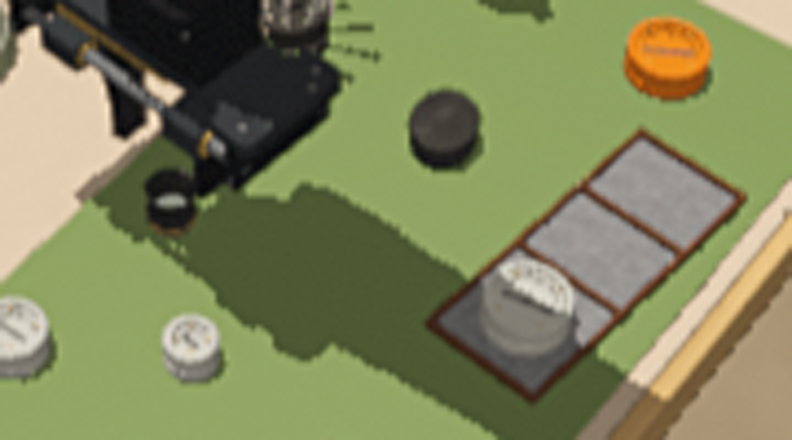

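The holder stands in the wide cell at scene pixel (380,216), but it may be off-centre towards the divider. I'll measure that, and check whether the fingers are correctly placed over the loupe.

```bash
python3 -c "
from h import *
from cell import env
c=env.read_camera('scene');P=pts(c)
q=ray(c,379.8,215.9,.028);print('large',q)
for n,z,pp in [('t3',.011,[(430,325),(643,131),(744,197),(533,398)])]:
  w=np.array([ray(c,260+a/4.4,150+b/4.4,z)[:2] for a,b in pp]);print(w.round(4),w.mean(0)); d=w[0]-w[1]+w[3]-w[2];u=d/np.hypot(*d);x=np.array([u[1],-u[0]]);print('yaw',np.degrees(np.arctan2(-u[0],u[1])),'local',(q[:2]-w.mean(0))@x,(q[:2]-w.mean(0))@u)
k=(P[...,2]>.022)&(P[...,2]<.034)&(abs(P[...,0]-.45)<.045)&(abs(P[...,1]+.248)<.045);Q=P[k];print(k.sum(),Q.mean(0),Q.min(0),Q.max(0))
print('loupe',ray(c,260+170/4.4,150+185/4.4,.031), 'small',ray(c,260+191/4.4,150+330/4.4,.025),'case',ray(c,260+445/4.4,150+120/4.4,.023))
"
```

```text
large [ 0.45499575 -0.25303359  0.028     ]
[[ 0.4902 -0.21  ]
 [ 0.4727 -0.4117]
 [ 0.3981 -0.4035]
 [ 0.4168 -0.204 ]] [ 0.44443179 -0.30730277]
yaw -5.150908853027077 local 0.005649058672389733 0.05499844409717883
302 [ 0.45251034 -0.24894754  0.02705038] [ 0.42749719 -0.27537644  0.02210749] [ 0.47872618 -0.22257942  0.03338794]
loupe [ 0.66103589 -0.18656011  0.031     ] small [ 0.58769808 -0.11537192  0.025     ] case [ 0.56732347 -0.33495839  0.023     ]
```

```bash
python3 -m creep '[55,-0.09,0.14,0.9,0,0,0,55,-0.09,0.14,1.5,0,0,0,55,-0.09,0.14,1.74,0,0,0,55,-0.09,0.14,1.74,0,0,0,25,-0.09,0.14,1.74,0,0,0,25,-0.09,0.14,1.74,0,0,0,25,-0.09,0.14,1.74,0,0,0,25,-0.09,0.14,1.74,0,0,0,25,-0.09,0.14,1.74,0,0,0]' 10
python3 -c "
from h import *
from cell import env
print(env.get_obs()['tool_pos'])
go(env,.445,-.318,-.002,85)
"
```

```text
time_s: 8.05
tool_pos: [0.6605, -0.1846, -0.0034]
tool_rot: [179.9, 0.0, 84.7]
force: [-0.5, 0.5, 2.2]
grip_width: 0.0305
grasp_force: 10.0
[ 0.66049396 -0.18460521 -0.00342561]
[-5.1, -6.74, -0.05] turn [0.01, 0.0, -0.06]
```

```bash
python3 -m creep '[25,0,0,-1.4,0,0,0,25,-0.5,-0.7,-2,0,0,0,25,-1.4,-1.9,-2,0,0,0,25,-2.3,-3.1,-2,0,0,0,25,-3.3,-4.3,-2,0,0,0,25,-4.2,-5.5,-2,0,0,0,25,-5,-6.5,-2,0,0,0,25,-5.1,-6.74,-2,0,0,0,25,-5.1,-6.74,-1.5,0,0,0,25,-5.1,-6.74,-0.5,0,0,0,25,-5.1,-6.74,-0.14,0,0,0,25,-5.1,-6.74,-0.1,0,0,0]'
python3 -m creep '[25,0,0,0,0,0,0,36,0,0,0,0,0,0,50,0,0,0,0,0,0,50,0,0,0,0,0,0,50,0,0,-0.6,0,0,0,50,0,0,-1.9,0,0,0,50,0,0,-1.9,0,0,0]'
python3 -c "
from h import *
from cell import env
print(env.get_obs()['tool_pos'])
go(env,.5815,.0075,.055,85)
"
```

```text
time_s: 9.25
tool_pos: [0.445, -0.3157, -0.0029]
tool_rot: [-179.9, -0.2, 84.8]
force: [-0.0, -0.5, -0.5]
grip_width: 0.0305
grasp_force: 10.0
time_s: 9.95
tool_pos: [0.448, -0.3201, 0.0609]
tool_rot: [179.6, 0.3, 84.6]
force: [-0.3, -1.0, 0.1]
grip_width: 0.0496
grasp_force: 0.0
[ 0.44795509 -0.32014951  0.06094401]
[11.29, 3.41, 0.16] turn [0.07, 0.05, -0.06]
```

```bash
python3 -m creep '[45,1.4,0.4,0,0,0,0,45,2.8,0.8,0,0,0,0,45,4.3,1.3,0,0,0,0,45,5.7,1.7,0,0,0,0,45,7.2,2.2,0,0,0,0,45,8.6,2.6,0,0,0,0,45,10,3.1,0,0,0,0,45,11.25,3.4,0,0,0,0,45,11.25,3.4,0,0,0,0,45,11.25,3.4,0,0,0,0]'
python3 -c "
from h import *
from cell import env
c=env.read_camera('scene');P=pts(c);tips(env,c);print(env.get_obs()['tool_pos'])
cv2.imwrite('pics/g4.png',cv2.resize(c['color'][170:290,230:410],None,fx=4.4,fy=4.4,interpolation=2)[:,:,::-1])
k=(P[...,2]>.012)&(P[...,2]<.025)&(abs(P[...,0]-.581)<.02)&(abs(P[...,1]-.007)<.02);Q=P[k];print('pot',k.sum(),Q.mean(0),Q.min(0),Q.max(0))
go(env,.5815,.0075,-.010,85)
"
```

```text
time_s: 10.95
tool_pos: [0.5775, 0.0096, 0.0557]
tool_rot: [-180.0, 0.0, 84.8]
force: [-0.2, 0.1, -0.5]
grip_width: 0.0448
grasp_force: 0.0
finger -1 n 15 low z [0.0762 0.0771 0.0784 0.0786 0.0803 0.0805] local x 0.0114 y range [-0.031  -0.0246]
finger 1 n 28 low z [0.0768 0.0779 0.0788 0.0792 0.0792 0.0797] local x 0.01 y range [0.0224 0.0293]
[0.57725476 0.00777153 0.05558527]
pot 67 [0.58191645 0.00775354 0.02066907] [ 0.57111586 -0.00321259  0.01203789] [0.59319072 0.01687825 0.02458854]
[0.01, 0.14, 2.19] turn [-0.0, 0.01, -0.06]
```

View pics/g4.png

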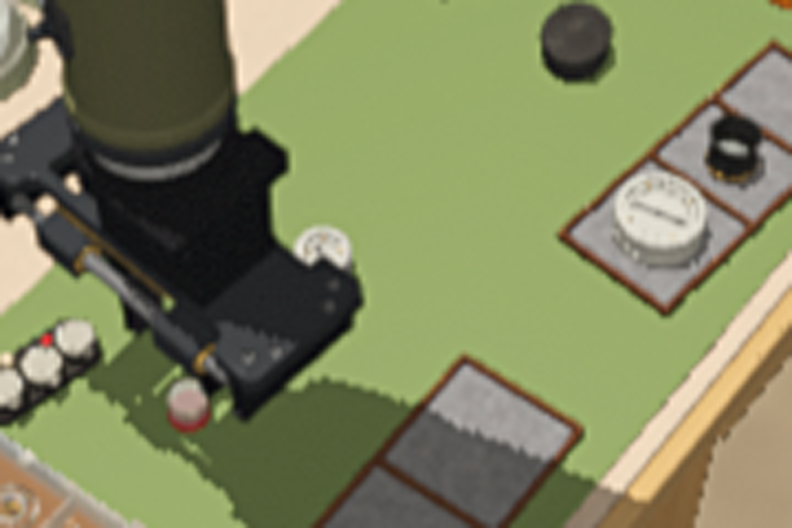

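The loupe at crop (733,145) and the large holder at (658,215) stand in their cells. The pot is at (188,405), just below the fingers.

```bash
python3 -m creep '[45,0,0.12,1,0,0,0,45,0,0.12,1.8,0,0,0,45,0,0.12,2.15,0,0,0,45,0,0.12,2.15,0,0,0,14,0,0.12,2.15,0,0,0,14,0,0.12,2.15,0,0,0,14,0,0.12,2.15,0,0,0,14,0,0.12,2.15,0,0,0,14,0,0.12,2.15,0,0,0]' 10
python3 -c "
from h import *
from cell import env
c=env.read_camera('scene');tips(env,c)
print(env.get_obs()['tool_pos'])
go(env,.4395,-.3775,-.002,85)
"
```

```text
time_s: 11.9
tool_pos: [0.5816, 0.0082, -0.0079]
tool_rot: [179.9, 0.0, 84.7]
force: [-0.4, -0.8, 3.4]
grip_width: 0.0194
grasp_force: 10.0
finger -1 n 29 low z [0.015  0.0151 0.0174 0.0196 0.0218 0.0238] local x 0.0093 y range [-0.0607 -0.0158]
finger 1 n 22 low z [0.0123 0.0134 0.0183 0.057  0.0574 0.0592] local x 0.0106 y range [0.014 0.067]
[ 0.58163395  0.0081582  -0.00791144]
[-13.24, -3.52, -0.2] turn [0.01, 0.0, -0.06]
```

```bash
python3 -m creep '[14,0,0,-1.3,0,0,0,14,-0.8,-0.2,-2,0,0,0,14,-2.2,-0.6,-2,0,0,0,14,-3.7,-1,-2,0,0,0,14,-5.2,-1.4,-2,0,0,0,14,-6.7,-1.8,-2,0,0,0,14,-8.2,-2.2,-2,0,0,0,14,-9.7,-2.6,-2,0,0,0,14,-11.2,-3,-2,0,0,0,14,-12.5,-3.3,-2,0,0,0,14,-13.24,-3.52,-2,0,0,0,14,-13.24,-3.52,-2,0,0,0]'
python3 -m creep '[14,0,0,0.5,0,0,0,14,0,0,1.5,0,0,0,14,0,0,1.86,0,0,0,14,0,0,1.9,0,0,0,14,0,0,1.9,0,0,0,24,0,0,1.9,0,0,0,36,0,0,1.9,0,0,0,36,0,0,1.9,0,0,0,36,0,0,1.2,0,0,0,36,0,0,0,0,0,0,36,0,0,0,0,0,0]'
python3 -c "
from h import *
from cell import env
print(env.get_obs()['tool_pos'])
go(env,.5675,-.3345,.055,118)
"
```

```text
time_s: 13.15
tool_pos: [0.436, -0.3821, 0.051]
tool_rot: [-179.9, 0.1, 84.2]
force: [-0.1, 0.4, -0.6]
grip_width: 0.0195
grasp_force: 10.0
time_s: 14.25
tool_pos: [0.4421, -0.3798, 0.0564]
tool_rot: [179.6, 0.3, 84.6]
force: [0.4, -0.1, 0.2]
grip_width: 0.0357
grasp_force: 0.0
[ 0.44206307 -0.37977918  0.05643331]
[1.89, 4.02, 0.07] turn [0.05, 0.07, -5.56]
```

```bash
python3 -m creep '[50,0.6,1.2,-0.2,0,0,-1.4,66,1.2,2.5,-0.2,0,0,-2.8,66,1.8,3.8,0,0,0,-4.2,66,1.9,4,0,0,0,-5.56,66,1.9,4,0,0,0,-5.56,66,1.9,4,0,0,0,-5.56]'
python3 -c "
from h import *
from cell import env
c=env.read_camera('scene');P=pts(c);tips(env,c);print(env.get_obs()['tool_pos'])
cv2.imwrite('pics/g5.png',cv2.resize(c['color'][130:250,300:480],None,fx=4.4,fy=4.4,interpolation=2)[:,:,::-1])
go(env,.5675,-.3345,-.005,118)
"
```

```text
time_s: 14.85
tool_pos: [0.5627, -0.3325, 0.0508]
tool_rot: [-179.9, -0.0, 117.8]
force: [-0.2, -0.4, 0.7]
grip_width: 0.0652
grasp_force: 0.0
finger -1 n 78 low z [0.0137 0.0142 0.0144 0.0149 0.0164 0.0173] local x 0.0077 y range [-0.0387 -0.0037]
finger 1 n 111 low z [0.012  0.0121 0.0137 0.0141 0.0146 0.0146] local x 0.0085 y range [0.0046 0.043 ]
[ 0.56229405 -0.33313522  0.05103016]
[-0.12, 0.14, 1.87] turn [-0.01, -0.0, -0.04]
```

View pics/g5.png

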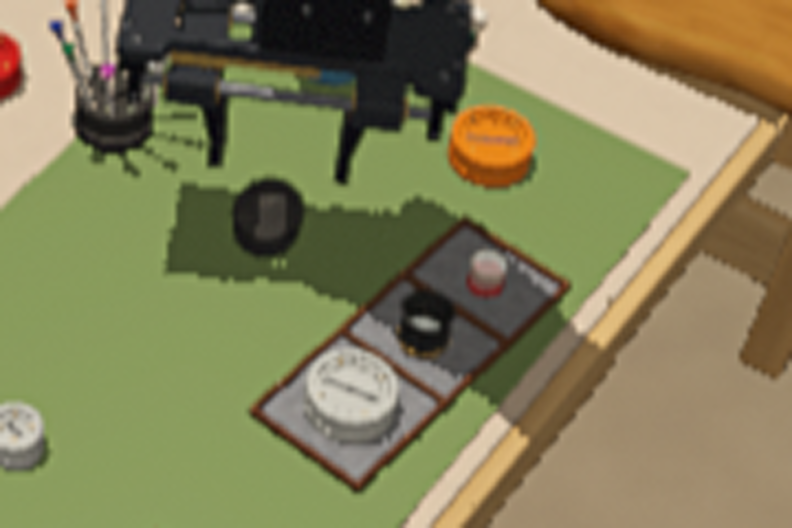

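The pot at crop (487,272), the loupe and the holder all stand in their cells. The case at (268,217) lies between the fingers, so I'll go down and grip it.

```bash
python3 -m creep '[66,-0.12,0.14,0.9,0,0,0,66,-0.12,0.14,1.6,0,0,0,66,-0.12,0.14,1.87,0,0,0,66,-0.12,0.14,1.87,0,0,0,38,-0.12,0.14,1.87,0,0,0,38,-0.12,0.14,1.87,0,0,0,38,-0.12,0.14,1.87,0,0,0,38,-0.12,0.14,1.87,0,0,0,38,-0.12,0.14,1.87,0,0,0]' 15
python3 -c "
from h import *
from cell import env
print(env.get_obs()['tool_pos'])
go(env,.448,-.072,-.002,91)
"
```

```text
time_s: 15.8
tool_pos: [0.5693, -0.3336, -0.0039]
tool_rot: [-180.0, 0.1, 118.0]
force: [-1.1, 0.5, 3.3]
grip_width: 0.0412
grasp_force: 15.0
[ 0.56929486 -0.33355127 -0.00391741]
[9.6, 0.52, -0.07] turn [0.0, 0.01, 4.5]
```

```bash
python3 -m creep '[38,0,0,-1.3,0,0,0,38,0.8,0,-2,0,0,0.4,38,2.2,0.1,-2,0,0,1.1,38,3.6,0.2,-2,0,0,1.8,38,5,0.3,-2,0,0,2.5,38,6.4,0.4,-2,0,0,3.2,38,7.8,0.5,-2,0,0,3.9,38,9.1,0.52,-2,0,0,4.5,38,9.6,0.52,-2,0,0,4.5,38,9.6,0.52,-2,0,0,4.5]'
python3 -c "
from h import *
from cell import env
c=env.read_camera('scene');P=pts(c);print(env.get_obs()['tool_pos'])
cv2.imwrite('pics/g6.png',cv2.resize(c['color'][190:320,260:420],None,fx=4.4,fy=4.4,interpolation=2)[:,:,::-1])
go(env,.448,-.072,-.002,91)
"
```

```text
time_s: 16.8
tool_pos: [0.4469, -0.0699, 0.0554]
tool_rot: [-180.0, 0.1, 91.3]
force: [0.2, -0.3, 0.1]
grip_width: 0.0412
grasp_force: 15.0
[ 0.4478853  -0.07169278  0.0555797 ]
[-0.01, 0.0, 1.92] turn [0.01, 0.02, 0.02]
```

View pics/g6.png

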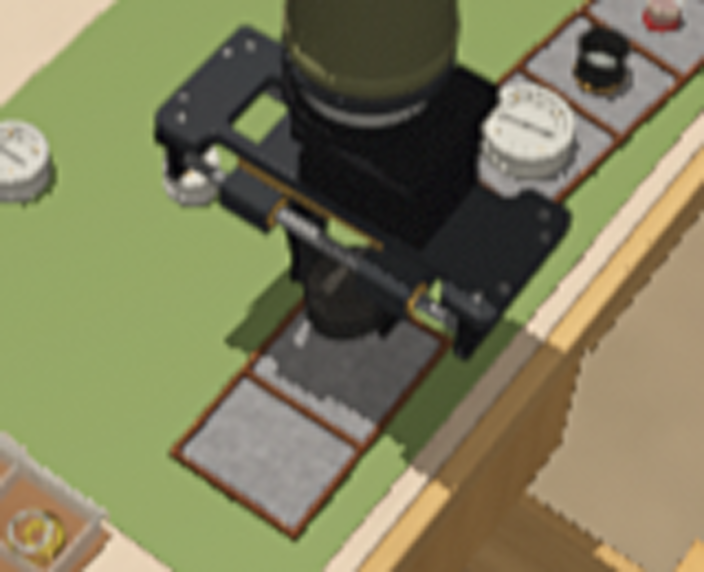

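```bash
python3 -m creep '[38,0,0,0.6,0,0,0,38,0,0,1.5,0,0,0,38,0,0,1.83,0,0,0,38,0,0,1.88,0,0,0,38,0,0,1.88,0,0,0,50,0,0,1.88,0,0,0,60,0,0,1.88,0,0,0,60,0,0,1.88,0,0,0,60,0,0,1.2,0,0,0,60,0,0,0,0,0,0,60,0,0,0,0,0,0]'
python3 -c "
from h import *
from cell import env
print(env.get_obs()['tool_pos'])
go(env,.586,-.111,.055,91)
"
```

```text
time_s: 17.95
tool_pos: [0.4513, -0.072, 0.0594]
tool_rot: [179.6, 0.2, 91.0]
force: [1.0, 0.5, -0.1]
grip_width: 0.0598
grasp_force: 0.0
[ 0.45128629 -0.07203878  0.05940008]
[-1.38, 4.47, 0.19] turn [0.07, 0.03, 0.0]
```

```bash
python3 -m creep '[55,-0.4,1.3,0,0,0,0,55,-0.8,2.8,0,0,0,0,55,-1.2,4.1,0,0,0,0,55,-1.4,4.5,0,0,0,0,55,-1.4,4.5,0,0,0,0,55,-1.4,4.5,0,0,0,0]'
python3 -c "
from h import *
from cell import env
c=env.read_camera('scene');P=pts(c);print(env.get_obs()['tool_pos'])
cv2.imwrite('pics/g7.png',cv2.resize(c['color'][180:320,250:410],None,fx=4.2,fy=4.2,interpolation=2)[:,:,::-1])
for n,x,y in(('case',.448,-.072),('small',.586,-.111)):
  k=(P[...,2]>.018)&(P[...,2]<.032)&(abs(P[...,0]-x)<.035)&(abs(P[...,1]-y)<.04)
  Q=P[k];print(n,k.sum(),Q.mean(0),Q.min(0),Q.max(0))
go(env,.586,-.111,-.005,91)
"
```

```text
time_s: 18.55
tool_pos: [0.5825, -0.1105, 0.0546]
tool_rot: [-179.9, -0.0, 91.0]
force: [-0.8, 0.5, 0.4]
grip_width: 0.055
grasp_force: 0.0
[ 0.58217217 -0.11047464  0.05482308]
case 317 [ 0.44822594 -0.0705735   0.02735397] [ 0.42835907 -0.10085188  0.01800886] [ 0.47082044 -0.04650151  0.03198911]
small 129 [ 0.58478604 -0.11032133  0.0246763 ] [ 0.56956164 -0.12815909  0.01805398] [ 0.60252816 -0.09431704  0.03102653]
[-0.02, 0.13, 1.99] turn [-0.01, -0.0, 0.01]
```

View pics/g7.png

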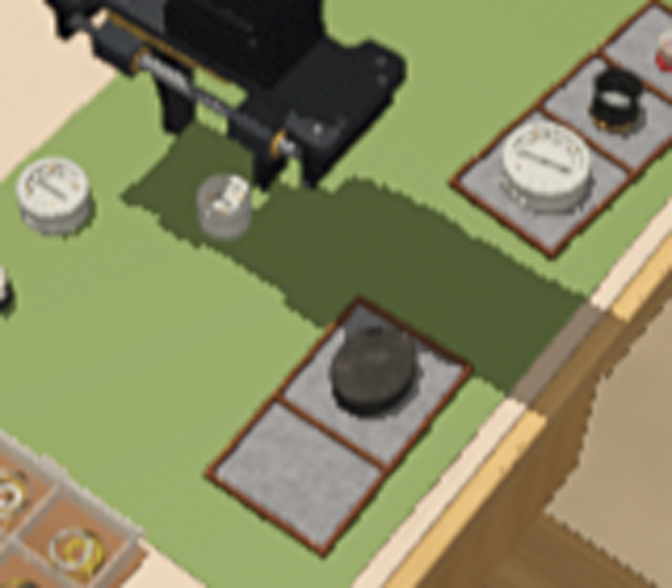

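The case at crop (375,370) is centred in tray2's wide cell. The small holder at (223,205) lies between the fingers.

```bash
python3 -m creep '[55,0,0.1,0.9,0,0,0,55,0,0.1,1.7,0,0,0,55,0,0.1,1.98,0,0,0,55,0,0.1,1.98,0,0,0,26,0,0.1,1.98,0,0,0,26,0,0.1,1.98,0,0,0,26,0,0.1,1.98,0,0,0,26,0,0.1,1.98,0,0,0,26,0,0.1,1.98,0,0,0]' 15
python3 -c "
from h import *
from cell import env
print(env.get_obs()['tool_pos'])
go(env,.447,-.002,-.002,91)
"
```

```text
time_s: 19.5
tool_pos: [0.5867, -0.1112, -0.0034]
tool_rot: [180.0, 0.0, 91.0]
force: [-0.3, 0.2, 4.5]
grip_width: 0.0314
grasp_force: 15.0
[ 0.58672947 -0.11123094 -0.00337898]
[3.72, -4.59, -0.05] turn [0.01, 0.01, 0.0]
```

```bash
python3 -m creep '[26,0,0,-1.3,0,0,0,26,0.4,-0.5,-2,0,0,0,26,1.3,-1.6,-2,0,0,0,26,2.2,-2.7,-2,0,0,0,26,3.1,-3.8,-2,0,0,0,26,3.72,-4.59,-2,0,0,0,26,3.72,-4.59,-2,0,0,0,26,3.72,-4.59,-1.2,0,0,0,26,3.72,-4.59,-0.4,0,0,0,26,3.72,-4.59,-0.12,0,0,0,26,3.72,-4.59,-0.1,0,0,0,26,3.72,-4.59,-0.1,0,0,0]'
python3 -m creep '[36,0,0,0,0,0,0,48,0,0,0,0,0,0,48,0,0,0,0,0,0,48,0,0,-0.6,0,0,0,48,0,0,-2,0,0,0,48,0,0,-3.5,0,0,0,48,0,0,-4.5,0,0,0,48,0,0,-4.5,0,0,0]'
python3 -m creep '[48,-1,1,0,0,0,0,48,-2,2,0,0,0,0,48,-3,3,0,0,0,0,48,-4,4,0,0,0,0,48,-4,5,0,0,0,0,48,-4,6,0,0,0,0,48,-4,6,0,0,0,0]'
python3 - <<'E'
from h import *
from cell import env
c=env.read_camera('scene');P=pts(c);print(env.get_obs()['tool_pos'])
cv2.imwrite('pics/g8.png',cv2.resize(c['color'][160:320,240:440],None,fx=3.7,fy=3.7,interpolation=2)[:,:,::-1])
for n,x,y,r in(('case',.448,-.072,.037),('small',.447,-.002,.03),('large',.451,-.248,.037),('loupe',.445,-.318,.028),('pot',.44,-.3777,.028)):
  k=(P[...,2]>.015)&(P[...,2]<.045)&(abs(P[...,0]-x)<r)&(abs(P[...,1]-y)<r)
  Q=P[k];print(n,k.sum(),Q.mean(0).round(4),((Q.min(0)+Q.max(0))/2).round(4),'want',x,y)
E
```

```text
time_s: 20.7
tool_pos: [0.4473, -0.0019, -0.001]
tool_rot: [180.0, -0.0, 91.0]
force: [0.2, 0.6, -0.5]
grip_width: 0.0312
grasp_force: 15.0
time_s: 21.5
tool_pos: [0.4502, -0.0022, 0.1384]
tool_rot: [179.5, 0.2, 91.0]
force: [0.4, -1.3, -0.4]
grip_width: 0.048
grasp_force: 0.0
time_s: 22.2
tool_pos: [0.631, -0.1179, 0.1318]
tool_rot: [180.0, -0.2, 91.0]
force: [0.2, 0.4, -0.4]
grip_width: 0.0481
grasp_force: 0.0
[ 0.62911691 -0.11774711  0.13195424]
case 335 [ 0.4478 -0.0706  0.027 ] [ 0.4475 -0.0747  0.024 ] want 0.448 -0.072
small 184 [ 0.4472 -0.0005  0.0262] [ 0.4426 -0.0025  0.0239] want 0.447 -0.002
large 343 [ 0.4514 -0.2472  0.026 ] [ 0.4469 -0.2466  0.0245] want 0.451 -0.248
loupe 143 [ 0.4465 -0.3186  0.0267] [ 0.4464 -0.3222  0.0275] want 0.445 -0.318
pot 59 [ 0.4397 -0.3762  0.0236] [ 0.4375 -0.3856  0.0229] want 0.44 -0.3777
```

View pics/g8.png

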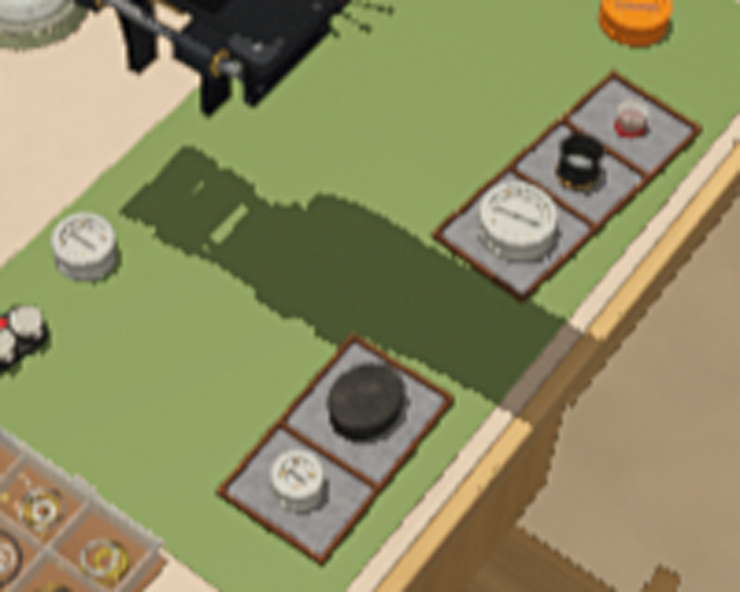

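All five things stand upright and centred in their cells: large holder (518,220), loupe (580,160), pot (630,118), case (367,400) and small holder (297,480). The gripper is well clear of them.

```bash
python3 -c "
from cell import env
print(env.sign_off())"
```

```text
the job is handed in; nothing more can be done
None
```

Both kits are made up and handed in at about 22 s on the robot's clock: all five things stand upright in their named cells, measured within about 10 mm of centre, and the middle-sized holder, oil stand and blower were not handled; `sign_off` returned no verdict.

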